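Unmould the fish biscuit and pack it in the tiffin

TASK

Lift the hard-baked fish biscuit out of its aluminium baking mould and lay it flat, pattern up, in the tiffin tier that is still empty, setting it down rather than dropping it. Then put the tiffin lid properly on that tier so it sits flat on the rim. Leave the other tier with its biscuit, and the other things on the counter, as they are.

Things in the scene. Friction and masses are not known exactly. Their poses are not given: they have to be found in the camera images.
- mould: Cast aluminium baking mould, block 170 (x) x 130 (y) x 26 mm high, fixed. Origin at the centre of its underside, z up. Fish-shaped cavity along x, nose to +x, 18 mm deep (floor 8 mm above the counter), 2 mm clearance round the biscuit. A finger channel 46 mm wide (|x| < 23 mm), as deep as the cavity, runs right across along y and frees both flanks of the biscuit's middle.
- biscuit: Hard-baked rigid brown fish biscuit, about 106 mm long, 46 mm wide, 26 mm thick, about 90 g, in the mould (stands 8 mm proud). Origin at the underside, at the centre of its straight middle; x to the nose (nose at +48 mm, tail end at -58 mm), y across, z up out of the patterned face. The middle (|x| < 25 mm) has flat flanks 46 mm apart; tail: 22 mm wide neck, then 46 mm wide fin.
- packed: An identical fish biscuit, about 106 mm long, 46 mm wide, 26 mm thick, that already lies in one of the two tiers; it shows which tier is taken. Same origin and axes as the other biscuit. Leave it alone.
- tier_a: One of two identical loose round aluminium tiffin tiers (open bowls): 160 mm outer diameter, 154 mm inside, 60 mm high, straight 3 mm wall, inner floor 4 mm above the counter, about 300 g. Origin at the centre of its underside, z up.
- tier_b: The other tiffin tier, identical to tier_a. One of the two holds the packed biscuit, the other is empty.
- lid: Round aluminium lid, right way up on the counter, about 150 g. Origin at the centre of its underside, z up. From below: plug disc 140 mm diameter, 0 to 8 mm, goes inside the tier wall; flange 166 mm diameter, 8 to 11 mm, rests on the rim; steel knob 30 mm diameter, 11 to 40 mm, in the middle. On a tier its origin is 52 mm above the tier's origin.
- fork: Bamboo fork, 175 mm long, 6 mm thick, lying on the counter beside the lid: bystander. Origin under its middle, x to the tines.
- shaker: Glass salt shaker with steel twist top, 42 mm diameter, 74 mm high: bystander. Origin at the centre of its underside.
- mug: White ceramic mug, 76 mm diameter, 82 mm high: bystander. Origin at the centre of its underside.

How it is judged:
On the way, in this order (a step that is already met when the one before it is completed fails the run):
1. the biscuit is lifted clear of the mould (its underside at least 40 mm above the mould's underside) (z of biscuit in the frame of mould above 0.04 m), for 0.1 s.
2. the biscuit lies flat, pattern up, in the empty tier and is released (((horizontal distance between packed and tier_a above 0.15 m and horizontal distance between biscuit and tier_a below 0.035 m and z of biscuit in the frame of tier_a below 0.012 m and angle between biscuit's own z axis and vertical below 0.15 rad) or (horizontal distance between packed and tier_b above 0.15 m and horizontal distance between biscuit and tier_b below 0.035 m and z of biscuit in the frame of tier_b below 0.012 m and angle between biscuit's own z axis and vertical below 0.15 rad)) and contact force between the fingers and biscuit below 0.1 N and linear speed of biscuit below 0.03 m/s), for 0.2 s.
At the end, for the whole second after the job is handed in: The biscuit lies flat (0.15 rad), pattern up, on the floor of the tier that was empty, within 35 mm of its centre; the lid rests on that tier's rim, centred within 12 mm, level within 0.04 rad, its origin 46 to 55 mm above the tier's; tier upright on the counter; all at rest (((horizontal distance between packed and tier_a above 0.15 m and horizontal distance between biscuit and tier_a below 0.035 m and z of biscuit in the frame of tier_a below 0.012 m and angle between biscuit's own z axis and vertical below 0.15 rad and horizontal distance between lid and tier_a below 0.012 m and z of lid in the frame of tier_a between 0.046 and 0.055 m and angle between tier_a's own z axis and vertical below 0.04 rad and height (world z) of tier_a below 0.005 m) or (horizontal distance between packed and tier_b above 0.15 m and horizontal distance between biscuit and tier_b below 0.035 m and z of biscuit in the frame of tier_b below 0.012 m and angle between biscuit's own z axis and vertical below 0.15 rad and horizontal distance between lid and tier_b below 0.012 m and z of lid in the frame of tier_b between 0.046 and 0.055 m and angle between tier_b's own z axis and vertical below 0.04 rad and height (world z) of tier_b below 0.005 m)) and angle between lid's own z axis and vertical below 0.04 rad and linear speed of each of biscuit, lid, tier_a, tier_b below 0.02 m/s); the robot touches nothing.
It fails at once if the biscuit is dropped (falls freely by more than about 30 mm) (contact force between the fingers and biscuit below 0.05 N and linear speed of biscuit above 0.75 m/s).
It fails at once if the other biscuit or the tier it lies in is displaced by more than 30 mm (distance of packed from where it was at the start of the episode above 0.03 m or (horizontal distance between packed and tier_a below 0.08 m and distance of tier_a from where it was at the start of the episode above 0.03 m) or (horizontal distance between packed and tier_b below 0.08 m and distance of tier_b from where it was at the start of the episode above 0.03 m)).
It fails at once if a bystander is displaced by more than 40 mm (distance of any of fork, shaker, mug from where it was at the start of the episode above 0.04 m).
It also fails if it takes over 61 s, if anything falls off the work surface, if the arm or the gripper's body presses on something with over 40 N, if the wrist force passes 120 N, or if a joint passes its speed limit or range.

ROBOT

A 6-joint arm with a two-finger parallel gripper is mounted at the origin on the work surface. World frame = base frame: x ahead of the robot, y to its left, z up, the work surface at z = 0. Lengths are in m, angles in rad, forces in N, time in s.
With the tool pointing down it reaches from about 0.425 to 0.925 m from the base axis. Payload 12.5 kg.
Tool frame: the origin (TCP) lies on the centre line of the jaws, within the pads' length; the fingertips stand 14 mm ahead of it and the grasp point (between the pads) lies 5 mm behind it (r.tcp_to_tips is the distance from the TCP to the fingertips, in m); z points along the fingers, y is the line along which they close (so a half turn about z gives the same grasp; the last joint's range is limited). The gripper opens to 85 mm and grips with 20 to 120 N. Pads are 22 mm wide; open, the fingers measure 114 mm over their backs; the gripper's body (76 mm by 85 mm) begins 54 mm behind the grasp point. The pads swing forward as they close: fully open they stand 13 mm farther back than shut.
Start: joints at [1.16, 0.491, 1.559, -0, 1.092, -0.106], TCP at [0.188, 0.596, 0.245] pointing down, gripper open.
Joint ranges: [-3.1, 3.1], [-0.84, 2.19], [0.05, 2.79], [-1.13, 4.28], [0.06, 2.93], [-2.69, 2.69]. Speed limits (rad/s): [2.22, 2.22, 2.79, 3.14, 3.14, 3.14].

INTERFACE

Orientations are given as a unit quaternion [w, x, y, z].
In Python, from workcell import sensors, cams, r, finder gives the robot as it stands. The module is installed in compiled form; this text tells all that it offers.
- The arm moves only by the tool play_rows, never from a script. Its argument "plan" is text: rows parted by semicolons, each of 4 numbers parted by spaces: the shift along the tool's x, y, z in cm, then the turn about the tool's z in rad. In form: dx dy dz turn; .... A call has 1 to 5 rows; each row shifts and turns the commanded pose from where the row before left it, along the tool's axes as they then stand; what a row does not reach is not made up. A row lasts 1/10 s, in which the tool goes at most 50 mm and 8.59 degrees, less where a joint would pass 70% of its speed; a pose out of reach is approached as far as the arm can. A call with a gripper value outside its range is refused whole. "gripper" is the finger opening in cm, from 0 to 8.54, set as the call begins (left out, the last holds). The fingers move at their own pace and stop on an object; "grip_force" is the grip in N (left out, the last holds). Time passes only in rows, so rows that do not move let the fingers close. It gives the time, the measured TCP pose, the force, the opening and the grip force at its end, in the units of the state.
- sensors.get_state(): the state, without advancing time (a new reading comes with each control period).
- cams.grab_frame(name): name is "scene" or "top" or "wrist"; returns (picture, depth): 420x560x3 uint8, red, green, blue; 420x560 float32, m along the optical axis (not along the pixel's ray), 0 where there is no reading.
- cams.calibration(name): a dict with "fx", "fy", "cx", "cy" (pixels), "k1" (the pictures are not rectified: a ray, as slopes to the right and down, at radius r is drawn at 1 + k1 r^2 times it, then the intrinsics apply), "camera_from_world" (4x4, takes a point from world to camera coordinates). Camera axes: x right, y down, z forward; pixel columns grow to the right and rows downward; lengths in m; the calibration is good to about 2 mm. A picture is of the moment at which its call begins: read the wrist's pose just before it. calibration takes no time and is no camera call; for the wrist camera it gives the pose at the moment of the call.
- r.job_done(): hands the job in; it is judged then, once.
Trained networks look in the newest picture that a camera, given by its name, has taken for a name from the list of things; names that differ only in an ending like _2 or _b are one class to them, and where a whole thing is asked for, a point or a joint stands for the part that bears it (a point fixed in the world has none). Each returns a list of dicts, best first, with "conf" (0 to 1); they miss things now and then, are a little off and sometimes report something else, mostly with a low value. They report only what shows in the picture. A call takes as long as a camera call.
- finder.find_in(camera, query): "box" ([left, top, width, height] in pixels, round what is visible of it).
- finder.outline_of(camera, query): "pixels" (420x560 bool, what is visible of it) and "box" ([left, top, width, height] in pixels, round what is visible of it).
The state is a dict: "time": time; "q": joint angles; "joint_vel": joint speeds; "joint_torque": joint torques, N m; "tcp_pos": TCP position; "ee_rot": TCP orientation; "ft_force": force on the tool from outside, world axes, zero at the start; "wrist_torque": the same for the moment, N m; "width": finger opening in m; "gripper_force": force on a finger pad.
Only numpy, scipy, OpenCV 4.12 (cv2) and the standard library are available. Lean on these libraries where they do the work, as an engineer would, in place of code of your own. Each camera call takes 0.05 s, during which the arm holds its last target. There are 200 camera calls.

## Working session

There is one attempt and no reset: what is moved stays moved. The work goes in short steps, Python scripts to look and compute and a tool call to move; the robot and the scene stay as the last step left them, time stands still between calls to the robot, and variables do not carry over. Pictures are saved under pics/ and viewed, at most 10 in all, crops included, and the job is handed in when it is done.

Besides the shell and the picture viewer there is one more tool, called after "Call:" as name(argument=value, ...), one argument or row to a line, values as JSON. play_rows: Moves the arm, as the interface text tells. Its arguments: {"type":"object","properties":{"plan":{"type":"string"},"gripper":{"type":"number"},"grip_force":{"type":"number"}},"required":["plan"]}

```bash
mkdir -p pics; cat > h.py <<'E'
import numpy as np, cv2
from workcell import sensors, cams, r, finder
def cloud(cam, depth, cal=None):
    c=cal or cams.calibration(cam); K=np.array([[c['fx'],0,c['cx']],[0,c['fy'],c['cy']],[0,0,1]])
    v,u=np.mgrid[0:420,0:560]
    p=np.stack([u,v],-1).reshape(-1,2).astype(float)
    x=(p-[c['cx'],c['cy']])/[c['fx'],c['fy']]; y=x.copy()
    for _ in range(20): y=x/(1+c['k1']*(y**2).sum(1,keepdims=True))
    z=depth.reshape(-1,1)
    P=np.hstack([y*z,z,np.ones_like(z)])
    W=(P@np.linalg.inv(c['camera_from_world']).T)[:,:3].reshape(420,560,3)
    W[depth<=0]=np.nan
    return W
def save(n,im): cv2.imwrite('pics/'+n,im[:,:,::-1])
E
python3 - <<'E'
from h import *
print(sensors.get_state())
for c in ['top','scene']:
    im,d=cams.grab_frame(c); save(c+'.png',im); W=cloud(c,d); np.save(c+'.npy',W)
    print(c,np.round(cams.calibration(c)['camera_from_world'],3).tolist())
    for q in ['mould','biscuit','tier_a','lid','fork','shaker','mug']:
        for o in finder.outline_of(c,q)[:3]:
            P=W[o['pixels']]; P=P[~np.isnan(P[:,0])]
            print(q,round(o['conf'],2),o['box'],len(P),np.round(np.median(P,0),3) if len(P) else '',np.round(np.percentile(P,[2,98],axis=0),3).tolist() if len(P) else '')
E
```

```text
{'time': 0.0, 'q': array([ 1.16040815e+00,  4.91604259e-01,  1.55945809e+00,  1.71631023e-05,
        1.09171778e+00, -1.05609224e-01]), 'joint_vel': array([-0.00063503, -0.00186072,  0.00098355, -0.00143499,  0.00147132,
        0.0004196 ]), 'joint_torque': array([ 1.38927502e-03, -6.18460035e+01, -2.61595738e+01, -3.67754706e-05,
        4.02853650e-03, -1.74337669e-05]), 'tcp_pos': array([0.18744518, 0.59600305, 0.24469699]), 'ee_rot': array([-1.58851206e-04,  1.51804236e-01,  9.88410401e-01, -5.72145138e-04]), 'ft_force': array([ 0.2306082 , -0.03272283, -0.34995673]), 'wrist_torque': array([-0.05807384, -0.01150885,  0.02891416]), 'gripper_force': 0.0, 'width': 0.08531555396474802}
top [[-0.002, -1.0, -0.005, -0.002], [-0.971, 0.003, -0.237, 0.596], [0.237, 0.005, -0.971, 0.95], [0.0, 0.0, 0.0, 1.0]]
mould 0.76 [208.3, 239.0, 70.6, 82.8] 3330 [0.452 0.06  0.025] [[0.365, -0.01, 0.004], [0.535, 0.128, 0.03]]
biscuit 0.7 [232.8, 257.3, 24.6, 47.5] 840 [0.445 0.059 0.034] [[0.393, 0.034, 0.008], [0.493, 0.084, 0.038]]
tier_a 0.95 [75.3, 221.3, 76.8, 74.0] 4349 [0.498 0.369 0.005] 
[... 573 characters left out ...]
 -0.651, 1.421], [0.0, 0.0, 0.0, 1.0]]
mould 0.93 [314.2, 161.0, 74.7, 60.3] 2332 [0.486 0.083 0.024] [[0.367, -0.005, 0.0], [0.544, 0.139, 0.028]]
biscuit 0.59 [345.8, 169.4, 27.6, 32.4] 623 [0.45  0.066 0.033] [[0.395, 0.031, 0.014], [0.497, 0.09, 0.036]]
lid 0.87 [267.8, 233.1, 80.6, 57.8] 3577 [0.702 0.127 0.011] [[0.621, 0.048, 0.008], [0.769, 0.196, 0.039]]
fork 0.84 [138.9, 185.4, 64.4, 37.8] 483 [ 0.792 -0.25   0.005] [[0.68, -0.275, -0.002], [0.85, -0.239, 0.008]]
shaker 0.79 [173.5, 151.6, 18.1, 31.0] 526 [ 0.684 -0.304  0.039] [[0.644, -0.397, -0.002], [0.698, -0.295, 0.076]]
mug 0.69 [360.5, 278.1, 47.0, 61.4] 2453 [0.729 0.321 0.048] [[0.678, 0.282, 0.001], [0.751, 0.38, 0.083]]
```

```bash
ls pics
```

```text
scene.png
top.png
```

View pics/top.png

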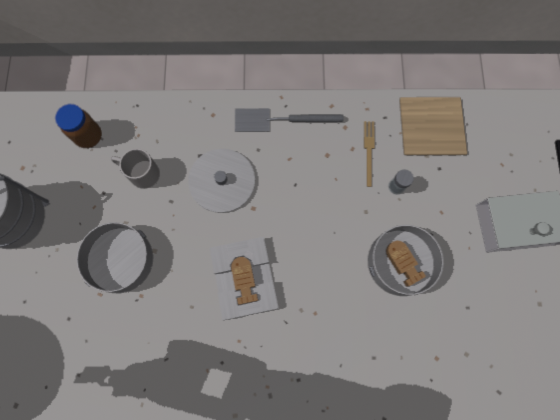

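View pics/scene.png

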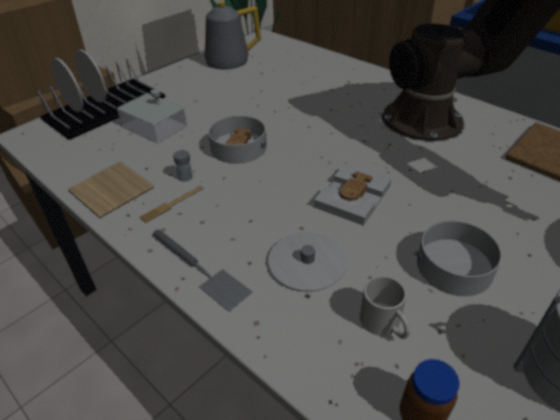

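Top view: the mould with the fish is at (246,280), nose up (+x). The empty tier is at (116,258), the packed tier at (407,262) and the lid, with its knob, at (221,181). The scene view agrees. Next I fit the geometry from both views.

```bash
cat >> h.py <<'E'
from scipy.optimize import least_squares
def circ(P,rad=None,c0=None):
    c0=P.mean(0) if c0 is None else c0
    f=lambda p:np.hypot(P[:,0]-p[0],P[:,1]-p[1])-(rad or p[2])
    s=least_squares(f,[*c0,rad or .08],loss='soft_l1',f_scale=.003); return s.x,np.sqrt(np.mean(s.fun**2))
def sel(W,c,rad,z0,z1):
    P=W.reshape(-1,3); P=P[~np.isnan(P[:,0])]
    return P[(np.hypot(P[:,0]-c[0],P[:,1]-c[1])<rad)&(P[:,2]>z0)&(P[:,2]<z1)]
def rect(P):
    (c,s,a)=cv2.minAreaRect((P[:,:2]*1000).astype(np.float32)); return np.round(c,1),np.round(s,1),round(a,1)
E
python3 - <<'E'
from h import *
for c in ['top','scene']:
    W=np.load(c+'.npy'); print(c)
    P=sel(W,(.495,.358),.1,.05,.07); print('rim',len(P),np.median(P[:,2]),circ(P[:,:2]))
    P=sel(W,(.69,.117),.1,.006,.02); print('flange',len(P),np.median(P[:,2]),circ(P[:,:2],.083))
    P=sel(W,(.69,.117),.04,.034,.05); print('knob',len(P),np.median(P[:,2]),P[:,:2].mean(0))
    P=sel(W,(.45,.06),.12,.021,.031); print('mould',len(P),np.median(P[:,2]),rect(P))
    P=sel(W,(.45,.06),.08,.0315,.045); print('bisc',len(P),np.median(P[:,2]),rect(P),P[:,:2].mean(0))
    P=sel(W,(.45,.06),.12,.005,.045); print('all',rect(P))
E
```

```text
top
rim 493 0.05831262735440035 (array([0.4953426 , 0.35793779, 0.0783317 ]), np.float64(0.0011031732990517801))
flange 3151 0.010623913098935178 (array([0.70454352, 0.11925344, 0.083     ]), np.float64(0.031228404019373646))
knob 114 0.03955226337296469 [0.69192536 0.11696   ]
mould 2545 0.025996535986573033 (array([450.5,  59.2]), array([170.5, 130. ]), 11.7)
bisc 728 0.034348770235605786 (array([435.4,  56.3]), array([124.4,  45.8]), 11.4) [0.44434056 0.05808786]
all (array([449.3,  59.4]), array([209.4, 193. ]), 40.0)
scene
rim 779 0.056807432939456004 (array([0.49800188, 0.36178333, 0.07785874]), np.float64(0.0012897556831993795))
flange 3471 0.010465272421570138 (array([0.67933046, 0.10827645, 0.083     ]), np.float64(0.029475565219524616))
knob 137 0.0390686119152015 [0.69527914 0.12206102]
mould 1609 0.025380930910737787 (array([450.5,  63.1]), array([176.3, 132.1]), 11.5)
bisc 440 0.03369487686012651 (array([444.8,  62. ]), array([108.6,  46.8]), 11.6) [0.4467402  0.06316322]
all (array([450.5,  63. ]), array([176.3, 132.2]), 11.4)
```

Call:
play_rows(
  plan="-2.74 -2.88 0.3 0; -2.74 -2.88 0.3 0; -2.74 -2.88 0.3 0; -2.74 -2.88 0.3 0; -2.74 -2.88 0.3 0",
)

```text
time: 1.3
tcp_pos: [0.2754, 0.4164, 0.2304]
ee_rot: [0.0, 0.152, 0.988, 0.0]
ft_force: [0.6, 0.4, -0.1]
width: 0.0855
gripper_force: 0.0
```

Call:
play_rows(
  plan="-2.74 -2.88 0.3 0; -2.74 -2.88 0.3 0; -2.74 -2.88 0.3 0; -2.74 -2.88 0.3 0; -2.74 -2.88 0.3 0",
)

```text
time: 1.8
tcp_pos: [0.363, 0.2379, 0.2154]
ee_rot: [0.0, 0.152, 0.988, 0.0]
ft_force: [0.1, 1.6, -0.1]
width: 0.0852
gripper_force: 0.0
```

Call:
play_rows(
  plan="-2.74 -2.88 0.3 0; -2.74 -2.88 0.3 0; -2.74 -2.88 0.3 0; -2.74 -2.88 0.3 0; -2.74 -2.88 0.3 0",
)

```text
time: 2.3
tcp_pos: [0.4505, 0.0591, 0.2004]
ee_rot: [0.0, 0.152, 0.988, 0.0]
ft_force: [0.7, -0.1, -0.1]
width: 0.0852
gripper_force: 0.0
```

Call:
play_rows(
  plan="0 0 0 -0.127; 0 0 0 -0.127; 0 0 0 -0.127; 0 0 0 -0.127; 0 0 0 0",
)

```text
time: 2.8
tcp_pos: [0.45, 0.0607, 0.2004]
ee_rot: [0.0, -0.102, 0.995, 0.0]
ft_force: [-0.3, -0.3, -0.3]
width: 0.0854
gripper_force: 0.0
```

```bash
cat >> h.py <<'E'
from scipy.spatial.transform import Rotation as Ro
def rot():
    q=sensors.get_state()['ee_rot']; return Ro.from_quat([q[1],q[2],q[3],q[0]]).as_matrix()
def go(xyz,yaw_y=None):
    """print tool-frame shift (cm, current axes) to xyz and the turn so tool y points at yaw_y deg (mod 180)"""
    s=sensors.get_state(); R=rot(); d=R.T@(np.array(xyz)-s['tcp_pos'])*100
    a=np.degrees(np.arctan2(R[1,1],R[0,1])); t=0
    if yaw_y is not None: t=-np.radians((yaw_y-a+90)%180-90)
    print('tcp',np.round(s['tcp_pos'],4),'yaw_y',round(a,2),'tilt',np.round(R[:,2],4),'shift cm',np.round(d,2),'turn',round(t,3),'q6',round(s['q'][5],3),'t',round(s['time'],2))
E
python3 - <<'E'
from h import *
go((.45,.061,.2),101.6)
cal=cams.calibration('wrist'); im,d=cams.grab_frame('wrist'); save('w1.png',im); W=cloud('wrist',d,cal)
c=(.45,.061)
P=sel(W,c,.12,.021,.031); print('mould',len(P),np.median(P[:,2]),rect(P))
P=sel(W,c,.08,.0315,.045); print('bisc',len(P),np.median(P[:,2]),rect(P),P[:,:2].mean(0))
E
```

```text
tcp [0.45   0.0607 0.2004] yaw_y 101.74 tilt [ 2.e-04  1.e-04 -1.e+00] shift cm [-0.    0.03  0.04] turn 0.002 q6 -1.787 t 2.8
mould 13533 0.02685881004155094 (array([451.5,  61.3]), array([168.9, 130.9]), 11.8)
bisc 4546 0.035049030733412034 (array([446.8,  60.7]), array([106. ,  46.1]), 11.7) [0.44459339 0.06010832]
```

View pics/w1.png

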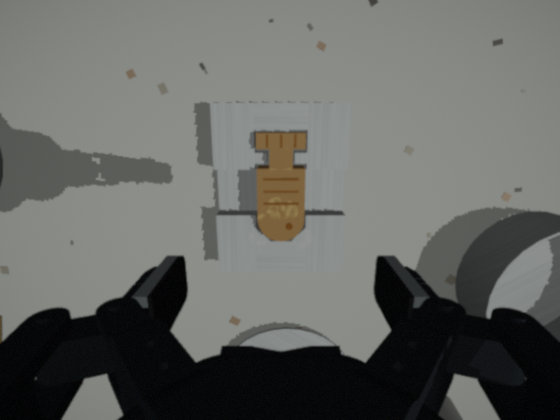

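Call:
play_rows(
  plan="-0.17 0.05 4 0; 0 0 4 0; 0 0 3.5 0; 0 0 2 0; 0 0 1.5 0",
)

```text
time: 3.35
tcp_pos: [0.4512, 0.0617, 0.0488]
ee_rot: [-0.001, -0.099, 0.995, 0.0]
ft_force: [-0.5, -0.3, 1.0]
width: 0.0853
gripper_force: 0.0
```

Call:
play_rows(
  plan="0 0 1.2 0; 0 0 1.1 0; 0 0 0 0",
)

```text
time: 3.65
tcp_pos: [0.4512, 0.0617, 0.0263]
ee_rot: [-0.001, -0.1, 0.995, 0.0]
ft_force: [-0.0, -0.1, -0.5]
width: 0.085
gripper_force: 0.0
```

Call:
play_rows(
  plan="0 0 0 0; 0 0 0 0; 0 0 0 0; 0 0 0 0; 0 0 0 0",
  gripper=3.8,
  grip_force=40,
)

```text
time: 4.15
tcp_pos: [0.4518, 0.0616, 0.0281]
ee_rot: [0.001, -0.101, 0.995, -0.0]
ft_force: [-1.5, -0.5, 6.1]
width: 0.0453
gripper_force: 41.2
```

Call:
play_rows(
  plan="0 0 0 0; 0 0 0 0; 0 0 0 0; 0 0 0 0; 0 0 0 0",
)

```text
time: 4.65
tcp_pos: [0.4518, 0.0616, 0.0281]
ee_rot: [0.001, -0.101, 0.995, -0.0]
ft_force: [-0.2, -0.0, 6.1]
width: 0.0452
gripper_force: 41.2
```

Call:
play_rows(
  plan="0 0 -0.5 0; 0 0 -1 0; 0 0 -2 0; 0 0 -3 0; 0 0 -3.5 0",
)

```text
time: 5.15
tcp_pos: [0.451, 0.0616, 0.1286]
ee_rot: [-0.001, -0.101, 0.995, 0.0]
ft_force: [0.1, -0.7, -0.7]
width: 0.0453
gripper_force: 41.2
```

Call:
play_rows(
  plan="0 0 -3 0; 0 0 -1 0; 0 0 0 0",
)

```text
time: 5.45
tcp_pos: [0.4518, 0.0616, 0.1687]
ee_rot: [0.002, -0.101, 0.995, -0.0]
ft_force: [0.1, -0.0, -1.6]
width: 0.045
gripper_force: 41.3
```

```bash
python3 - <<'E'
from h import *
go((.4965,.3595,.168))
s=sensors.get_state(); print(s['width'],s['gripper_force'])
cal=cams.calibration('wrist'); im,d=cams.grab_frame('wrist'); save('w2.png',im); W=cloud('wrist',d,cal)
o=finder.outline_of('wrist','biscuit')
T=s['tcp_pos']; R=rot()
for k in o[:2]:
    P=W[k['pixels']]; P=P[~np.isnan(P[:,0])]; L=(P-T)@R
    print(k['conf'],k['box'],np.round(np.percentile(L,[3,25,50,75,97],axis=0),4).tolist())
    L=L[np.abs(L[:,2]-np.median(L[:,2]))<.004]; A=np.c_[L[:,:2],np.ones(len(L))]; print('slope',np.linalg.lstsq(A,L[:,2],rcond=None)[0])
P=sel(W,(.4965,.3595),.1,.05,.07); print('rim',len(P)); 
if len(P)>50: print(np.median(P[:,2]),circ(P[:,:2]))
E
```

```text
tcp [0.4518 0.0616 0.1687] yaw_y 101.64 tilt [ 0.0032  0.     -1.    ] shift cm [-10.38  28.27   0.09] turn 0 q6 -1.784 t 5.45
0.04503396220169506 41.31506860256195
0.58 [219.4, 140.4, 121.2, 212.1] [[-0.0302, -0.0217, -0.0079], [-0.0067, -0.0107, -0.0072], [0.0167, -0.0003, -0.0067], [0.0421, 0.0104, -0.0063], [0.0581, 0.0214, 0.0085]]
slope [ 0.00219852 -0.00137951 -0.00680203]
rim 1369
0.05691935083248423 (array([0.49675059, 0.36149334, 0.08076393]), np.float64(0.0009046283888907212))
```

View pics/w2.png

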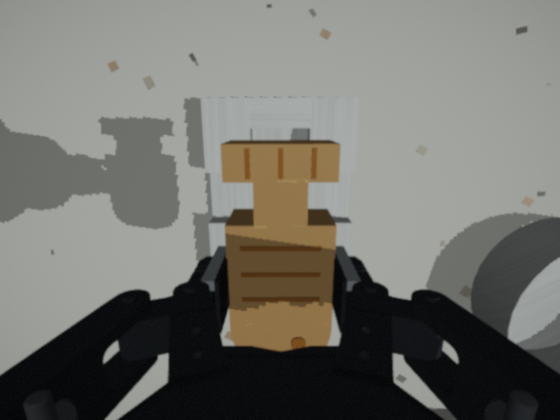

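The fish hangs level in the jaws at (280,260), with its tail at the top; the mould is empty. I carry it over the empty tier.

Call:
play_rows(
  plan="-0.65 1.8 0 0; -1.3 3.6 0 0; -1.6 4.4 0 0; -1.6 4.4 0 0; -1.6 4.4 0 0",
)

```text
time: 6.05
tcp_pos: [0.4796, 0.2591, 0.1655]
ee_rot: [-0.001, -0.101, 0.995, -0.0]
ft_force: [1.4, -0.7, -1.0]
width: 0.0453
gripper_force: 41.3
```

Call:
play_rows(
  plan="-1.6 4.4 0 0; -1.2 3.2 0 0; -0.8 2.1 0 0; 0 0 0 0; 0 0 0 0",
)

```text
time: 6.55
tcp_pos: [0.4951, 0.3594, 0.1654]
ee_rot: [-0.001, -0.102, 0.995, -0.001]
ft_force: [-0.4, -0.6, -1.1]
width: 0.045
gripper_force: 41.3
```

```bash
python3 - <<'E'
from h import *
go((.4967,.3605,.0235))
cal=cams.calibration('wrist'); im,d=cams.grab_frame('wrist'); W=cloud('wrist',d,cal)
P=sel(W,(.4965,.3595),.1,.05,.066); print('rim',len(P),np.median(P[:,2]),circ(P[:,:2]),circ(P[:,:2],.0785))
P=sel(W,(.4965,.3595),.06,-.01,.02); print('floor',len(P),np.median(P[:,2]))
E
```

```text
tcp [0.4951 0.3594 0.1654] yaw_y 101.69 tilt [-0.0027 -0.0016 -1.    ] shift cm [-0.22  0.09 14.19] turn 0 q6 -1.255 t 6.55
rim 2727 0.06022651057515732 (array([0.49635101, 0.35985508, 0.07714634]), np.float64(0.0009317606859091094)) (array([0.49766148, 0.36014346, 0.0785    ]), np.float64(0.0014358586999509637))
floor 2494 0.0049775289519567445
```

Call:
play_rows(
  plan="-0.2 0.05 3 0; 0 0 4 0; 0 0 3.2 0; 0 0 2 0; 0 0 1 0",
)

```text
time: 7.1
tcp_pos: [0.497, 0.3589, 0.0332]
ee_rot: [-0.002, -0.101, 0.995, -0.001]
ft_force: [-0.2, -0.3, -0.6]
width: 0.0448
gripper_force: 41.3
```

Call:
play_rows(
  plan="0 0 0.3 0; 0 0 0.2 0; 0 0 0.15 0; 0 0 0 0; 0 0 0 0",
)

```text
time: 7.6
tcp_pos: [0.4979, 0.3607, 0.0295]
ee_rot: [0.001, -0.101, 0.995, 0.0]
ft_force: [-0.3, 0.0, -1.1]
width: 0.0454
gripper_force: 41.3
```

Call:
play_rows(
  plan="0 0 0.15 0; 0 0 0.15 0; 0 0 0 0",
)

```text
time: 7.9
tcp_pos: [0.4976, 0.3606, 0.0256]
ee_rot: [-0.0, -0.101, 0.995, -0.0]
ft_force: [-0.6, -0.1, -0.9]
width: 0.0454
gripper_force: 41.3
```

Call:
play_rows(
  plan="0 0 0.1 0; 0 0 0.1 0; 0 0 0 0",
)

```text
time: 8.2
tcp_pos: [0.4976, 0.3606, 0.0241]
ee_rot: [0.0, -0.101, 0.995, 0.0]
ft_force: [-0.4, -0.6, 4.4]
width: 0.0455
gripper_force: 41.8
```

Contact at the expected height, so I release and rise.

Call:
play_rows(
  plan="0 0 0 0; 0 0 0 0; 0 0 0 0; 0 0 0 0; 0 0 0 0",
  gripper=7,
)

```text
time: 8.7
tcp_pos: [0.4977, 0.3606, 0.0238]
ee_rot: [0.0, -0.101, 0.995, 0.0]
ft_force: [0.4, 1.1, -0.9]
width: 0.0697
gripper_force: 0.0
```

Call:
play_rows(
  plan="0 0 -0.5 0; 0 0 -1 0; 0 0 -2 0; 0 0 -4 0; 0 0 -4.5 0",
)

```text
time: 9.2
tcp_pos: [0.4972, 0.3603, 0.1451]
ee_rot: [-0.001, -0.101, 0.995, -0.0]
ft_force: [0.9, 0.2, -0.2]
width: 0.0699
gripper_force: 0.0
```

Call:
play_rows(
  plan="0 0 -3 0; 0 0 -1.5 0; 0 0 0 0",
)

```text
time: 9.5
tcp_pos: [0.4982, 0.361, 0.1921]
ee_rot: [0.002, -0.101, 0.995, 0.001]
ft_force: [0.4, -0.2, 0.1]
width: 0.0697
gripper_force: 0.0
```

```bash
python3 - <<'E'
from h import *
go((.692,.119,.19))
cal=cams.calibration('wrist'); im,d=cams.grab_frame('wrist'); save('w3.png',im); W=cloud('wrist',d,cal)
P=sel(W,(.497,.36),.1,.05,.066); print('rim',len(P),np.median(P[:,2]),circ(P[:,:2]),circ(P[:,:2],.0785))
P=sel(W,(.497,.36),.07,.022,.04); print('bisc',len(P),np.median(P[:,2]),rect(P))
im,d=cams.grab_frame('top'); W=cloud('top',d); np.save('top2.npy',W)
P=sel(W,(.4965,.3595),.1,.05,.066); print('rim top',len(P),np.median(P[:,2]),circ(P[:,:2]))
E
```

```text
tcp [0.4982 0.361  0.1921] yaw_y 101.65 tilt [ 0.0045  0.0026 -1.    ] shift cm [-14.09 -27.61   0.23] turn 0 q6 -1.254 t 9.5
rim 3564 0.05987098305515573 (array([0.49635469, 0.36016741, 0.0773394 ]), np.float64(0.0009061762383986875)) (array([0.49606997, 0.36013286, 0.0785    ]), np.float64(0.0014440177230515183))
bisc 4747 0.030999938499652324 (array([492.1, 359.7]), array([105.6,  46. ]), 11.8)
rim top 336 0.05858470966839535 (array([0.49529062, 0.35780654, 0.07826276]), np.float64(0.0010516811812243424))
```

View pics/w3.png

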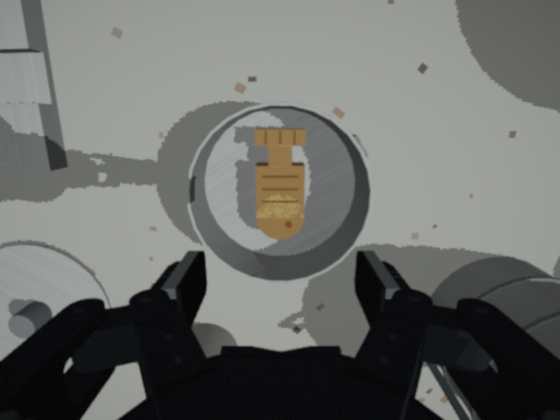

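Call:
play_rows(
  plan="-1 -2 0 0; -2 -4 0 0; -2.2 -4.3 0 0; -2.2 -4.3 0 0; -2.2 -4.3 0 0",
)

```text
time: 10.1
tcp_pos: [0.6303, 0.1931, 0.1872]
ee_rot: [-0.001, -0.102, 0.995, -0.0]
ft_force: [0.5, 0.1, -0.5]
width: 0.0699
gripper_force: 0.0
```

Call:
play_rows(
  plan="-2.2 -4.3 0 0; -1.5 -3 0 0; -1 -1.4 0 0; 0 0 0 0; 0 0 0 0",
)

```text
time: 10.6
tcp_pos: [0.6927, 0.1199, 0.1877]
ee_rot: [-0.001, -0.102, 0.995, 0.0]
ft_force: [0.2, 0.4, -0.2]
width: 0.0702
gripper_force: 0.0
```

```bash
python3 - <<'E'
from h import *
cal=cams.calibration('wrist'); im,d=cams.grab_frame('wrist'); save('w4.png',im); W=cloud('wrist',d,cal)
c=(.693,.119)
P=sel(W,c,.04,.034,.05); print('knob',len(P),np.median(P[:,2]),circ(P[:,:2],.015),rect(P),cv2.minEnclosingCircle((P[:,:2]*1000).astype(np.float32)))
P=sel(W,c,.1,.007,.02); print('flange',len(P),np.median(P[:,2]),cv2.minEnclosingCircle((P[:,:2]*1000).astype(np.float32)))
k=P[:,:2]; H=cv2.convexHull((k*1000).astype(np.float32))[:,0]/1000; print(circ(H.astype(float)))
go((.693,.119,.03))
E
```

```text
knob 829 0.04085772079758998 (array([0.69572819, 0.12397652, 0.015     ]), np.float64(0.006121318475303172)) (array([694.1, 119.7]), array([29.2, 28.7]), 73.0) ((694.3917846679688, 119.80876922607422), 14.884181022644043)
flange 20380 0.011942255419959663 ((694.3351440429688, 119.95065307617188), 83.0245361328125)
(array([0.69429629, 0.11989304, 0.08265743]), np.float64(0.00022971565930492767))
tcp [0.6925 0.1204 0.1881] yaw_y 101.7 tilt [-1.5e-03  2.0e-04 -1.0e+00] shift cm [-0.04 -0.15 15.81] turn 0 q6 -1.697 t 10.65
```

View pics/w4.png

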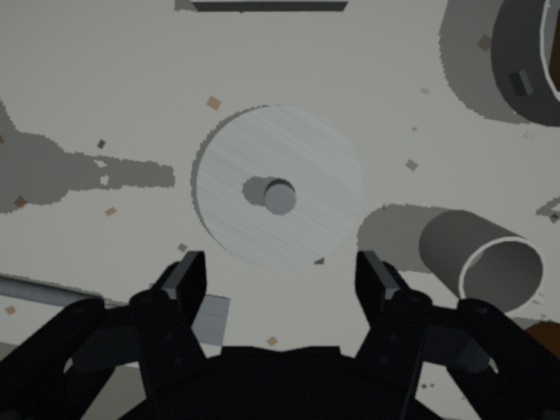

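The knob is at (280,196), centred on the lid; the mug at (490,260) is clear of the jaws. I descend onto the knob.

Call:
play_rows(
  plan="-0.17 -0.05 3 0; 0 0 4 0; 0 0 4 0; 0 0 2.5 0; 0 0 1 0",
)

```text
time: 11.15
tcp_pos: [0.6932, 0.1205, 0.0411]
ee_rot: [-0.002, -0.102, 0.995, 0.0]
ft_force: [0.4, 0.3, 1.3]
width: 0.0698
gripper_force: 0.0
```

Call:
play_rows(
  plan="0 0 0.5 0; 0 0 0.3 0; 0 0 0 0; 0 0 0 0",
)

```text
time: 11.55
tcp_pos: [0.6956, 0.1191, 0.0371]
ee_rot: [0.001, -0.101, 0.995, 0.0]
ft_force: [-0.1, 0.6, 0.9]
width: 0.0702
gripper_force: 0.0
```

Call:
play_rows(
  plan="0 0 0 0; 0 0 0 0; 0 0 0 0; 0 0 0 0; 0 0 0 0",
  gripper=2.2,
  grip_force=60,
)

```text
time: 12.05
tcp_pos: [0.6954, 0.119, 0.0365]
ee_rot: [0.0, -0.101, 0.995, 0.0]
ft_force: [-0.5, -0.2, 5.9]
width: 0.0277
gripper_force: 58.9
```

Call:
play_rows(
  plan="0 0 0 0; 0 0 0 0; 0 0 0 0",
)

```text
time: 12.35
tcp_pos: [0.6954, 0.1189, 0.0365]
ee_rot: [0.0, -0.101, 0.995, 0.0]
ft_force: [-1.1, -1.0, 6.7]
width: 0.0277
gripper_force: 58.9
```

Call:
play_rows(
  plan="0 0 -0.5 0; 0 0 -1 0; 0 0 -2 0; 0 0 -3 0; 0 0 -3.5 0",
)

```text
time: 12.85
tcp_pos: [0.6946, 0.1189, 0.1365]
ee_rot: [-0.001, -0.101, 0.995, 0.0]
ft_force: [0.6, -0.0, -0.7]
width: 0.0279
gripper_force: 59.2
```

Call:
play_rows(
  plan="0 0 -2 0; 0 0 -1 0; 0 0 0 0; 0 0 0 0",
)

```text
time: 13.25
tcp_pos: [0.6947, 0.1189, 0.1648]
ee_rot: [-0.001, -0.101, 0.995, 0.0]
ft_force: [0.1, 1.5, -1.8]
width: 0.0279
gripper_force: 59.2
```

```bash
cat > lid.py <<'E'
from h import *
s=sensors.get_state(); T=s['tcp_pos']; R=rot()
go((.4963,.360,T[2])); print(s['width'],s['gripper_force'])
cal=cams.calibration('wrist'); im,d=cams.grab_frame('wrist'); save('w5.png',im); W=cloud('wrist',d,cal)
P=W.reshape(-1,3); P=P[~np.isnan(P[:,0])]; L=(P-T)@R
m=(np.hypot(L[:,0],L[:,1])<.1)&(L[:,2]>.017)&(L[:,2]<.045)
L=L[m]; A=np.c_[L[:,:2],np.ones(len(L))]
for _ in range(4):
    k=np.linalg.lstsq(A,L[:,2],rcond=None)[0]; g=abs(A@k-L[:,2])<.003; L=L[g];A=A[g]
print('flange plane',len(L),k)
H=cv2.convexHull((L[:,:2]*1000).astype(np.float32))[:,0]/1000; H=H[H[:,0]>.02]; c,e=circ(H.astype(float),.083); print('lid centre in tool',c,e, 'world',T+R@np.array([c[0],c[1],k[2]]))
E
python3 lid.py
```

```text
tcp [0.6947 0.1189 0.1648] yaw_y 101.64 tilt [-0.0014 -0.     -1.    ] shift cm [14.57 27.62  0.03] turn 0 q6 -1.698 t 13.25
0.027918134882505174 59.209941029548645
flange plane 51246 [-0.00099985 -0.00132117  0.02469591]
lid centre in tool [ 0.00069184 -0.00011673  0.083     ] 0.00016131212662352744 world [0.69400333 0.11867249 0.14012234]
```

View pics/w5.png

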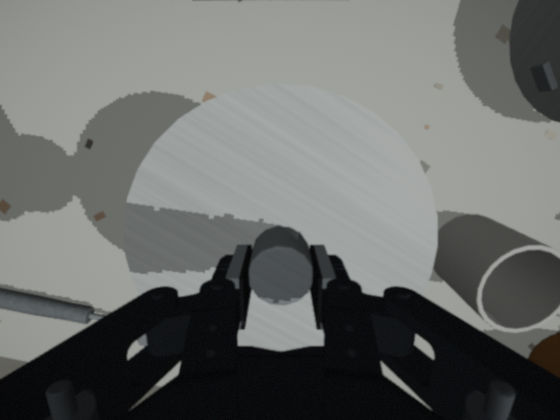

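Call:
play_rows(
  plan="1 2 0 0; 2 4 0 0; 2.2 4.3 0 0; 2.2 4.3 0 0; 2.2 4.3 0 0",
)

```text
time: 13.8
tcp_pos: [0.5613, 0.2857, 0.1644]
ee_rot: [-0.001, -0.101, 0.995, -0.0]
ft_force: [0.2, 0.8, -1.4]
width: 0.0277
gripper_force: 59.3
```

Call:
play_rows(
  plan="2.2 4.3 0 0; 1.7 2.8 0 0; 1 1.6 0 0; 0 0 0 0; 0 0 0 0",
)

```text
time: 14.3
tcp_pos: [0.4978, 0.3596, 0.1653]
ee_rot: [-0.0, -0.102, 0.995, -0.0]
ft_force: [0.6, -0.5, -1.5]
width: 0.0277
gripper_force: 59.3
```

```bash
sed -i 's/w5/w6/; s/go((.*T\[2\]))/go((.4969,.360,.088))/' lid.py; cat >> lid.py <<'E'
for c in ['top','scene']:
    im,d=cams.grab_frame(c); W=cloud(c,d); P=sel(W,(.4965,.36),.1,.052,.065); print(c,'rim',len(P))
    if len(P)>60: print(circ(P[:,:2],.0785,np.array([.4965,.36])))
E
python3 lid.py
```

```text
tcp [0.4978 0.3596 0.1653] yaw_y 101.66 tilt [-5.e-04 -5.e-04 -1.e+00] shift cm [0.08 0.06 7.73] turn 0 q6 -1.256 t 14.3
0.027682742438420258 59.33189570903778
flange plane 51239 [-0.00078798 -0.00118086  0.02463981]
lid centre in tool [ 7.12391283e-04 -6.39962406e-05  8.30000000e-02] 0.00017655448432340884 world [0.49711204 0.35941467 0.14061453]
top rim 187
(array([0.49547194, 0.35812061, 0.0785    ]), np.float64(0.001025967624112372))
scene rim 416
(array([0.49736767, 0.36150585, 0.0785    ]), np.float64(0.0012773974129407738))
```

Within 1 mm of the tier centre. I lower the lid.

Call:
play_rows(
  plan="0.08 0.05 2 0; 0 0 2.5 0; 0 0 1.5 0; 0 0 0.8 0; 0 0 0 0",
)

```text
time: 14.95
tcp_pos: [0.4969, 0.3596, 0.0969]
ee_rot: [-0.001, -0.101, 0.995, -0.0]
ft_force: [0.2, -0.4, -1.6]
width: 0.0276
gripper_force: 59.3
```

Call:
play_rows(
  plan="0 0 0.2 0; 0 0 0.2 0; 0 0 0.2 0; 0 0 0 0; 0 0 0 0",
)

```text
time: 15.45
tcp_pos: [0.4966, 0.3604, 0.092]
ee_rot: [0.0, -0.101, 0.995, 0.0]
ft_force: [-0.2, -0.6, -1.6]
width: 0.0276
gripper_force: 59.3
```

Call:
play_rows(
  plan="0 0 0.15 0; 0 0 0.1 0; 0 0 0 0; 0 0 0 0",
)

```text
time: 15.85
tcp_pos: [0.4966, 0.3603, 0.0893]
ee_rot: [-0.0, -0.101, 0.995, 0.0]
ft_force: [0.8, 0.6, -1.8]
width: 0.028
gripper_force: 59.3
```

Call:
play_rows(
  plan="0 0 0.1 0; 0 0 0.05 0; 0 0 0 0; 0 0 0 0",
)

```text
time: 16.25
tcp_pos: [0.4966, 0.3604, 0.0885]
ee_rot: [0.0, -0.101, 0.995, 0.0]
ft_force: [-2.0, -1.4, 5.7]
width: 0.0282
gripper_force: 60.1
```

Contact at the seat height. I open the jaws, rise, and check.

Call:
play_rows(
  plan="0 0 0 0; 0 0 0 0; 0 0 0 0; 0 0 0 0; 0 0 0 0",
  gripper=7,
)

```text
time: 16.75
tcp_pos: [0.4966, 0.3604, 0.0877]
ee_rot: [-0.0, -0.101, 0.995, 0.0]
ft_force: [-1.1, -0.5, 0.2]
width: 0.0701
gripper_force: 0.0
```

Call:
play_rows(
  plan="0 0 -0.5 0; 0 0 -1.5 0; 0 0 -3 0; 0 0 -4 0; 0 0 -3 0",
)

```text
time: 17.25
tcp_pos: [0.4968, 0.3605, 0.2113]
ee_rot: [0.001, -0.101, 0.995, 0.001]
ft_force: [0.4, -0.0, 0.3]
width: 0.0697
gripper_force: 0.0
```

Call:
play_rows(
  plan="0 0 -1 0; 0 0 0 0; 0 0 0 0; 0 0 0 0; 0 0 0 0",
)

```text
time: 17.75
tcp_pos: [0.4963, 0.3602, 0.2165]
ee_rot: [-0.001, -0.101, 0.995, -0.0]
ft_force: [0.0, -0.1, -0.9]
width: 0.0703
gripper_force: 0.0
```

```bash
python3 - <<'E'
from h import *
go((.4969,.36,.2))
cal=cams.calibration('wrist'); im,d=cams.grab_frame('wrist'); save('w7.png',im); W=cloud('wrist',d,cal)
P=sel(W,(.4965,.36),.1,.055,.072); print('flange',len(P),np.median(P[:,2])); A=np.c_[P[:,:2]-[.4965,.36],np.ones(len(P))]; print('plane',np.linalg.lstsq(A,P[:,2],rcond=None)[0])
H=cv2.convexHull((P[:,:2]*1000).astype(np.float32))[:,0]/1000; print(circ(H.astype(float)))
im,d=cams.grab_frame('scene'); save('s2.png',im[180:330,360:560].repeat(3,0).repeat(3,1))
E
```

```text
tcp [0.4963 0.3602 0.2165] yaw_y 101.64 tilt [-0.0019 -0.001  -1.    ] shift cm [-0.06 -0.03  1.65] turn 0 q6 -1.254 t 17.75
flange 23696 0.06391461239822285
plane [-0.00111087  0.00109764  0.06391433]
(array([0.49567134, 0.36043972, 0.08268145]), np.float64(0.00022332552436759388))
```

View pics/s2.png

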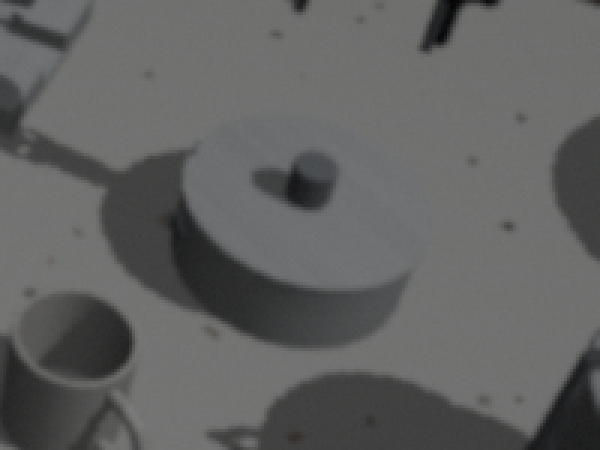

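The lid is flat on the rim: flange top at 63.9 mm (63 expected), tilt about 0.002 rad, centre within 1 mm. In the crop it sits evenly, with the knob at (312,180), and the gripper is clear.

```bash
python3 -c "
from workcell import r
print(r.job_done())"
```

```text
the job is handed in; nothing more can be done
None
```

The biscuit lies flat, pattern up, in the tier that was empty, with the lid level on its rim; I handed the job in at about 18 s of the 61 s limit, and no verdict came back.

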